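# Edge the receipt pad out over the display stand

## Task

A receipt pad (white ruled sheets, red strip) and a calculator lie side by side on the low wooden display stand on the soap counter. Slide the receipt pad along the stand, without lifting it, straight out over the stand's right-hand edge (the one away from the brown drawer chest, towards the balance) until about a third of its length hangs clear, so that someone can pinch it there with finger and thumb; leave it lying flat and square to that edge. Leave the calculator where it lies.

Things in the scene. Friction and masses are not known exactly. Their poses are not given: they have to be found in the camera images.
- pad_mid (a point): Receipt pad: loose, flat, stiff, white ruled sheets with a red strip across one short end, 126 mm long x 86 mm wide x 10 mm thick, about 0.1 kg. This point is its centre, half-way up. x runs along its length, y along its width, z up. It starts flat on the stand, its length square to the stand's right-hand edge within about 8 degrees. Pushed at its far short end it slides and stays where it is left.
- stand_edge (a point): Fixed low stand: pale wooden board 220 mm (x) x 280 mm (y) x 18 mm thick on two runners, its flat top 50 mm above the counter, no rim. This point: middle of the right-hand edge (280 mm long, away from the brown drawer chest), at the board's top. x points from it inward over the board, to the left and ahead; y along it towards the robot; z up. Between robot and stand runs a window sill 130 mm high: pass over it.
- calc_mid (a point): Bystander: black desk calculator with pale keys, loose, 122 mm long x 78 mm wide x 16 mm thick, on the stand beside the pad, its length the same way (which of the two lies nearer the robot changes), about 40 to 80 mm between their long sides. This point is its centre, 7 mm over its underside; axes as for the pad.

How it is judged:
At the end, for the whole second after the job is handed in: The receipt pad lies flat on the stand, at rest, with 30 to 54 mm of its 126 mm length out over the stand's right-hand edge (its centre 9 to 33 mm inside that edge), its length square to the edge within 15 degrees and its centre within 110 mm of the middle of the edge (x of pad_mid in the frame of stand_edge between 0.009 and 0.033 m and y of pad_mid in the frame of stand_edge between -0.11 and 0.11 m and z of pad_mid in the frame of stand_edge between 0 and 0.012 m and angle between pad_mid's own z axis and vertical below 0.1 rad and angle between the x axis of pad_mid and the x axis of stand_edge, either way round below 0.26 rad and contact force between pad and the fingers below 0.05 N and linear speed of pad below 0.01 m/s); the robot touches nothing.
It fails at once if the calculator is moved by more than 15 mm (distance of calc_mid from where it was at the start of the episode above 0.015 m).
It fails at once if the receipt pad is lifted off the stand (its centre more than 30 mm above the stand's top) (z of pad_mid in the frame of stand_edge above 0.03 m).
It fails at once if the receipt pad falls off the stand (z of pad_mid in the frame of stand_edge below -0.02 m).
It also fails if it takes over 32 s, if anything falls off the work surface, if the arm or the gripper's body presses on something with over 40 N, if the wrist force passes 120 N, or if a joint passes its speed limit or range.

## Robot

A 7-joint arm with a two-finger parallel gripper is mounted at the origin on a cart in front of the work surface, level with it; the furniture and walls round the work are solid. World frame = base frame: x ahead of the robot, y to its left, z up, the work surface at z = 0. Lengths are in m, angles in rad, forces in N, time in s.
With the tool pointing down it reaches from about 0.35 to 0.775 m from the base axis. Payload 3.1 kg.
Tool frame: the origin (TCP) lies on the centre line of the jaws, within the pads' length; the fingertips stand 8 mm ahead of it and the grasp point (between the pads) lies 11 mm behind it; z points along the fingers, y is the line along which they close (so a half turn about z gives the same grasp; the last joint's range is limited). The gripper opens to 85 mm and grips with 20 to 120 N. Pads are 22 mm wide; open, the fingers measure 114 mm over their backs; the gripper's body (76 mm by 85 mm) begins 54 mm behind the grasp point. The pads swing forward as they close: fully open they stand 13 mm farther back than shut.
Start: joints at [-1.39, 0.311, 0.014, 1.512, -0.004, 1.319, -0.027], TCP at [0.121, 0.536, 0.239] pointing down, gripper open.
Joint ranges: [-2.7, 2.7], [-0.3, 1.91], [-1.27, 1.3], [0.12, 2.57], [-1.44, 4.58], [0.2, 2.03], [-3.05, 3.05]. Speed limits (rad/s): [2.79, 2.79, 3.14, 3.14, 3.14, 3.14, 3.14].

## Interface

Orientations are given as a rotation vector (axis times angle).
In Python, from station import env gives the robot as it stands.
- The arm moves only by the tool apply_moves, never from a script. Its argument "deltas" is one flat list of numbers, 7 for each row, row after row: the shift along the tool's x, y, z in mm, then the turn, a rotation vector about the tool's x, y, z in rad, then the closure in counts, from 0 (fully open) to 255 (shut). In form: [dx, dy, dz, wx, wy, wz, gripper, dx, dy, dz, wx, wy, wz, gripper, ...]. A call has 1 to 20 rows; each row shifts and turns the commanded pose from where the row before left it, along the tool's axes as they then stand; what a row does not reach is not made up. A row lasts 1/12 s, in which the tool goes at most 41.7 mm and 7.16 degrees, less where a joint would pass 70% of its speed; a pose out of reach is approached as far as the arm can. A call is refused whole if a number of a shift passes 41.7 or a number of a turn 0.125, either way. A call with a gripper value outside its range is refused whole. The fingers move at their own pace and stop on an object; the grip force is fixed at half the most. Time passes only in rows, so rows that do not move let the fingers close. It gives the time, the measured TCP pose, the force, the opening and the grip force at its end, in the units of the state.
- env.get_obs(): the state, without advancing time (a new reading comes with each control period).
- env.camera(name): name is "side" or "top"; returns the picture (420x560x3 uint8, blue, green, red); there is no depth.
- env.camera_model(name): a dict with "fx", "fy", "cx", "cy" (pixels), "origin" and "orientation" of the camera in the world. Camera axes: x right, y down, z forward; pixel columns grow to the right and rows downward; lengths in m; the calibration is good to about 2 mm. A picture is of the moment at which its call begins. camera_model takes no time and is no camera call.
- env.sign_off(): hands the job in; it is judged then, once.
The state is a dict: "t": time; "q": joint angles; "joint_velocities": joint speeds; "tau": joint torques, N m; "tcp_pos": TCP position; "orientation": TCP orientation; "force": force on the tool from outside, world axes, zero at the start; "moment": the same for the moment, N m; "grip_width": finger opening in m; "gripper_force": force on a finger pad.
Only numpy, scipy, OpenCV 4.12 (cv2) and the standard library are available. Lean on these libraries where they do the work, as an engineer would, in place of code of your own. Each camera call takes 0.05 s, during which the arm holds its last target. There are 200 camera calls.

## Working session

There is one attempt and no reset: what is moved stays moved. The work goes in short steps, Python scripts to look and compute and a tool call to move; the robot and the scene stay as the last step left them, time stands still between calls to the robot, and variables do not carry over. Pictures are saved under pics/ and viewed, at most 10 in all, crops included, and the job is handed in when it is done.

Besides the shell and the picture viewer there is one more tool, called after "Request:" as a command line: name --argument value ..., lists and objects as JSON in quotes. apply_moves: Moves the arm, as the interface text tells. Its arguments: {"type":"object","properties":{"deltas":{"type":"array"}},"required":["deltas"]}

```bash
mkdir -p pics
python3 - <<'E'
from station import env
import cv2
for n in("top","side"):
    cv2.imwrite(f"pics/{n}0.png",env.camera(n)); print(n,env.camera_model(n))
o=env.get_obs();print(o["t"],o["tcp_pos"],o["orientation"],o["grip_width"])
E
```

```text
top {'fx': 463.11138479180397, 'fy': 463.11138479180397, 'cx': 277.4614742298312, 'cy': 209.8989410225109, 'origin': array([ 0.46689991, -0.00283629,  0.92980265]), 'orientation': array([-2.15370291,  2.16701759, -0.11020952])}
side {'fx': 530.4877586560314, 'fy': 530.4877586560314, 'cx': 286.23419922747416, 'cy': 207.34596611898067, 'origin': array([ 0.61886276, -0.72459755,  0.52149834]), 'orientation': array([-2.1200625 , -0.09696379,  0.03493822])}
0.1 [0.12136568 0.53577761 0.23829488] [-0.34907283 -3.12198855  0.0034576 ] 0.08553682792946385
```

View pics/top0.png

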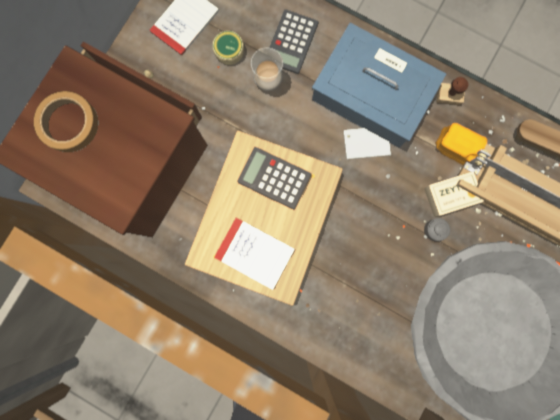

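View pics/side0.png

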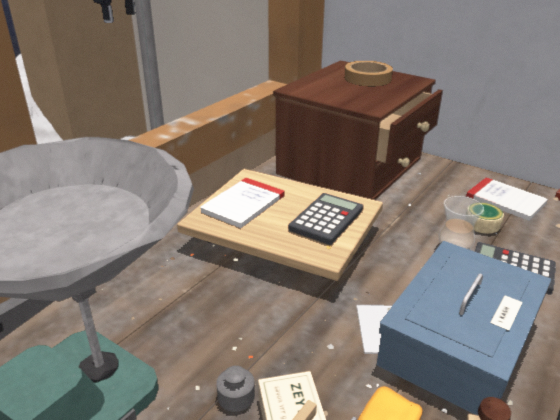

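```bash
cat > h.py <<'E'
import numpy as np,cv2
from scipy.spatial.transform import Rotation as R
from station import env
def cast(n,px,z):
    m=env.camera_model(n);M=R.from_rotvec(m["orientation"]).as_matrix();px=np.atleast_2d(px).astype(float)
    d=np.c_[(px[:,0]-m["cx"])/m["fx"],(px[:,1]-m["cy"])/m["fy"],np.ones(len(px))]@M.T
    return m["origin"]+d*((z-m["origin"][2])/d[:,2])[:,None]
def quad(mask):
    c=max(cv2.findContours(mask,cv2.RETR_EXTERNAL,cv2.CHAIN_APPROX_NONE)[0],key=cv2.contourArea)
    h=cv2.convexHull(c);return h,cv2.boxPoints(cv2.minAreaRect(h)),cv2.contourArea(h)
def padbox(im,roi,n="top",z=.06):
    x0,y0,x1,y1=roi;h=cv2.cvtColor(im,cv2.COLOR_BGR2HSV);k=np.zeros(im.shape[:2],np.uint8)
    w=((h[...,1]<45)&(h[...,2]>170))|(((h[...,0]<6)|(h[...,0]>172))&(h[...,1]>150)&(h[...,2]>80))
    k[y0:y1,x0:x1]=w[y0:y1,x0:x1]*255
    k=cv2.morphologyEx(k,cv2.MORPH_CLOSE,np.ones((7,7)));k=cv2.morphologyEx(k,cv2.MORPH_OPEN,np.ones((5,5)))
    c=max(cv2.findContours(k,cv2.RETR_EXTERNAL,cv2.CHAIN_APPROX_NONE)[0],key=cv2.contourArea)[:,0]
    p=cast(n,c,z)[:,:2]; r=cv2.minAreaRect((p*1000).astype(np.float32))
    return r,cv2.boxPoints(r),k
E
python3 - <<'E'
from h import *
np.set_printoptions(precision=4,suppress=True)
im=cv2.imread("pics/top0.png")
c=np.array([[239,131],[342,169],[295,304],[186,264]])
g=cv2.cvtColor(im,cv2.COLOR_BGR2HSV)
k=np.zeros(im.shape[:2],np.uint8);k[125:312,180:350]=cv2.inRange(g,(8,60,140),(30,200,255))[125:312,180:350]
k=cv2.morphologyEx(k,cv2.MORPH_OPEN,np.ones((5,5)))
h,b,a=quad(k)
ap=cv2.approxPolyDP(h,6,True)[:,0];print(ap,cast("top",ap,.05))
B=cast("top",c,.05)[:,:2];print("guess",B,[np.linalg.norm(B[i]-B[i-1]) for i in range(4)])
r,bx,_=padbox(im,(205,210,305,298));print("pad",r,bx)
s=cv2.imread("pics/side0.png")
r,bx,_=padbox(s,(195,170,290,228),"side");print("pad side",r,bx)
print("sidecorners",cast("side",[[184,218],[343,256],[382,207],[235,175]],.05))
print("calc",cast("top",[[249,148],[312,171],[299,207],[238,182]],.066))
print("sill",cast("top",[[15,228],[325,412]],.13))
E
```

```text
[[222 125]
 [341 167]
 [293 305]
 [185 265]
 [180 195]] [[ 0.7323  0.112   0.05  ]
 [ 0.6471 -0.1185  0.05  ]
 [ 0.3857 -0.0235  0.05  ]
 [ 0.4611  0.1799  0.05  ]
 [ 0.5947  0.1917  0.05  ]]
guess [[ 0.72    0.0787]
 [ 0.6432 -0.1203]
 [ 0.3875 -0.0272]
 [ 0.4629  0.178 ]] [np.float64(0.27557223467518005), np.float64(0.21330082562056024), np.float64(0.2720785460814815), np.float64(0.21866710798360356)]
pad ((482.5291748046875, 48.66053009033203), (124.6938247680664, 86.77848052978516), 61.353763580322266) [[414.5618  14.7459]
 [490.7183 -26.8557]
 [550.4966  82.5751]
 [474.3401 124.1768]]
pad side ((488.5557556152344, 42.77294921875), (127.03271484375, 92.46253967285156), 59.8459358215332) [[416.6746  11.075 ]
 [496.6249 -35.3714]
 [560.4369  74.4709]
 [480.4866 120.9173]]
sidecorners [[ 0.3978 -0.0108  0.05  ]
 [ 0.6564 -0.088   0.05  ]
 [ 0.7238  0.0585  0.05  ]
 [ 0.4559  0.1454  0.05  ]]
calc [[ 0.682   0.058   0.066 ]
 [ 0.6365 -0.0614  0.066 ]
 [ 0.5681 -0.036   0.066 ]
 [ 0.6165  0.0787  0.066 ]]
sill [[ 0.5271  0.4605  0.13  ]
 [ 0.2185 -0.0729  0.13  ]]
```

Request:
apply_moves --deltas '[0, 0, 0, 0, 0, 0.121, 130, 0, 0, 0, 0, 0, 0.121, 130, 0, 0, 0, 0, 0, 0.121, 130, 0, 0, 0, 0, 0, 0.121, 130, 0, 0, 0, 0, 0, 0.121, 130, 0, 0, 0, 0, 0, 0.121, 130, 0, 0, 0, 0, 0, 0.121, 130, 0, 0, 0, 0, 0, 0.121, 130, 0, 0, 0, 0, 0, 0.121, 130, 0, 0, 0, 0, 0, 0.121, 130, 0, 0, 0, 0, 0, 0.121, 130, 0, 0, 0, 0, 0, 0.121, 130, 0, 0, 0, 0, 0, 0.121, 130, 0, 0, 0, 0, 0, 0.121, 130]'

```text
t: 1.27
tcp_pos: [0.1214, 0.536, 0.2387]
orientation: [2.575, 1.798, -0.001]
force: [-0.3, -0.2, 0.2]
grip_width: 0.0416
gripper_force: 0.0
```

```bash
cat >> h.py <<'E'
E0=np.array([.5155,-.0725]);N=np.array([.344,.939]);T=np.array([-.939,.344])
def proj(n,P):
    m=env.camera_model(n);M=R.from_rotvec(m["orientation"]).as_matrix();p=(np.asarray(P)-m["origin"])@M
    return np.c_[m["fx"]*p[:,0]/p[:,2]+m["cx"],m["fy"]*p[:,1]/p[:,2]+m["cy"]]
def tool():
    o=env.get_obs();M=R.from_rotvec(o["orientation"]).as_matrix();d=o["tcp_pos"][:2]-E0
    print("t",o["t"],"tcp",o["tcp_pos"],"stand x,y mm",d@N*1e3,d@T*1e3,"toolx",M[:,0],"z",M[:,2],"F",o["force"],"w",o["grip_width"])
E
python3 - <<'E'
from h import *
np.set_printoptions(precision=4,suppress=True)
tool()
out=[]
for n,c in(("top",(150,110,370,320)),("side",(160,140,400,320))):
    im=cv2.imread(f"pics/{n}0.png");im=cv2.resize(im,None,fx=2.5,fy=2.5,interpolation=cv2.INTER_CUBIC)
    S=[np.r_[E0+a*N+b*T,.05] for a,b in((0,-.14),(0,.14),(.22,.14),(.22,-.14))]
    P=[[.4146,.0147,.06],[.4907,-.0269,.06],[.5505,.0826,.06],[.4743,.1242,.06]]
    for q,col in((S,(255,0,0)),(P,(0,160,0))):
        cv2.polylines(im,[((proj(n,q)+.5)*2.5).astype(int)],True,col,1)
    x0,y0,x1,y1=[int(v*2.5) for v in c];out.append(cv2.resize(im[y0:y1,x0:x1],(400,400*(y1-y0)//(x1-x0))))
H=max(o.shape[0] for o in out)
cv2.imwrite("pics/ov.png",np.hstack([cv2.copyMakeBorder(o,0,H-o.shape[0],0,0,cv2.BORDER_CONSTANT) for o in out]))
E
```

```text
t 1.2667 tcp [0.1214 0.536  0.2387] stand x,y mm 435.8253521154473 579.4329935518219 toolx [ 0.3446  0.9387 -0.0013] z [-0.0002 -0.0013 -1.    ] F [-0.3328 -0.217   0.1685] w 0.041594479309646465
```

View pics/ov.png

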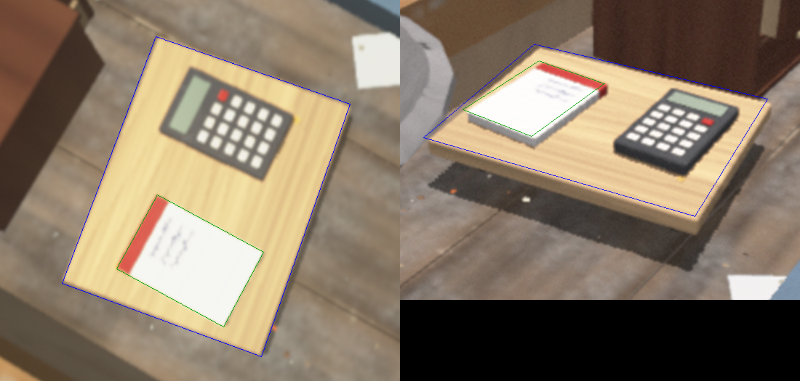

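Both stand and pad outlines fit in both views (stand edge blue, pad green, about 8° off square). The pad is the nearer item. Next, move to behind its red end, at height.

Request:
apply_moves --deltas '[-13.6, 28.1, 0, 0, 0, 0, 130, -13.6, 28.1, 0, 0, 0, 0, 130, -13.6, 28.1, 0, 0, 0, 0, 130, -13.6, 28.1, 0, 0, 0, 0, 130, -13.6, 28.1, 0, 0, 0, 0, 130, -13.6, 28.1, 0, 0, 0, 0, 130, -13.6, 28.1, 0, 0, 0, 0, 130, -13.6, 28.1, 0, 0, 0, 0, 130, -13.6, 28.1, 0, 0, 0, 0, 130, -13.6, 28.1, 0, 0, 0, 0, 130, -13.6, 28.1, 0, 0, 0, 0, 130, -13.6, 28.1, 0, 0, 0, 0, 130, -13.6, 28.1, 0, 0, 0, 0, 130, -13.6, 28.1, 0, 0, 0, 0, 130, -13.6, 28.1, 0, 0, 0, 0, 130, -13.6, 28.1, 0, 0, 0, 0, 130, -13.6, 28.1, 0, 0, 0, 0, 130, -13.6, 28.1, 0, 0, 0, 0, 130, 0, 0, 0, 0, 0, 0, 130, 0, 0, 0, 0, 0, 0, 130]'

```text
t: 2.93
tcp_pos: [0.515, 0.132, 0.2388]
orientation: [2.575, 1.799, -0.002]
force: [-0.5, 0.8, -0.8]
grip_width: 0.0419
gripper_force: 0.0
```

```bash
python3 -c "
from h import *
tool();cv2.imwrite('pics/s1.png',env.camera('side'))"
```

```text
t 2.9333 tcp [0.51500866 0.13204018 0.23879345] stand x,y mm 191.89421183837723 70.82319343905964 toolx [ 0.34401232  0.93896345 -0.00177853] z [-5.97046493e-04 -1.67539860e-03 -9.99998418e-01] F [-0.49244075  0.79527515 -0.78114384] w 0.04189337065732441
```

View pics/s1.png

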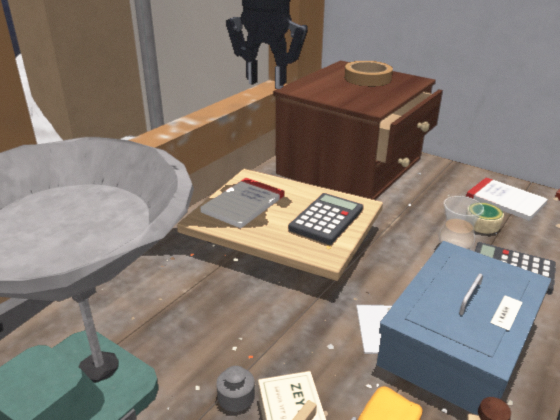

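The gripper hangs behind the pad's red end, fingertips at about (253,82) and (281,84). Descend now, then feel for the board.

Request:
apply_moves --deltas '[0, 0, 26, 0, 0, 0, 130, 0, 0, 26, 0, 0, 0, 130, 0, 0, 26, 0, 0, 0, 130, 0, 0, 26, 0, 0, 0, 130, 0, 0, 26, 0, 0, 0, 130, 0, 0, 26, 0, 0, 0, 130, 0, 0, 12, 0, 0, 0, 130, 0, 0, 4, 0, 0, 0, 130, 0, 0, 0, 0, 0, 0, 130, 0, 0, 0, 0, 0, 0, 130]'

```text
t: 3.82
tcp_pos: [0.5151, 0.1354, 0.0684]
orientation: [2.569, 1.807, 0.003]
force: [-0.2, 0.8, 0.6]
grip_width: 0.0417
gripper_force: 0.0
```

```bash
python3 -c "
from h import *
tool();im=env.camera('side');cv2.imwrite('pics/s2.png',cv2.resize(im[90:270,160:400],(800,600),interpolation=cv2.INTER_CUBIC))"
```

```text
t 3.8167 tcp [0.51514074 0.13541374 0.06844169] stand x,y mm 195.10741278387943 71.85967087276582 toolx [0.33812095 0.94110147 0.00149716] z [ 1.91755060e-03  9.01915949e-04 -9.99997755e-01] F [-0.21429155  0.76903474  0.63664651] w 0.04165433664481772
```

View pics/s2.png

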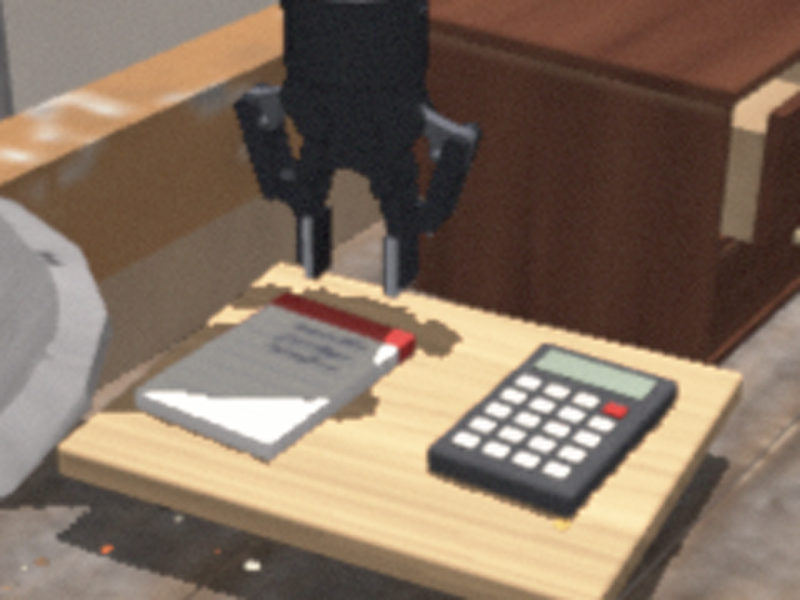

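Fingers sit behind the red strip, in line with the pad and clear of it and the calculator. Feel down.

Request:
apply_moves --deltas '[0, 0, 3, 0, 0, 0, 130, 0, 0, 3, 0, 0, 0, 130, 0, 0, 0, 0, 0, 0, 130]'

```text
t: 4.12
tcp_pos: [0.5144, 0.1347, 0.0614]
orientation: [-2.57, -1.806, -0.001]
force: [-0.1, 0.3, -0.0]
grip_width: 0.0415
gripper_force: 0.0
```

Request:
apply_moves --deltas '[0, 0, 2, 0, 0, 0, 130, 0, 0, 0, 0, 0, 0, 130]'

```text
t: 4.28
tcp_pos: [0.5142, 0.1346, 0.0591]
orientation: [-2.571, -1.806, 0.0]
force: [-0.6, -0.3, -0.4]
grip_width: 0.0419
gripper_force: 0.0
```

Request:
apply_moves --deltas '[0, 0, 1.5, 0, 0, 0, 130, 0, 0, 0, 0, 0, 0, 130]'

```text
t: 4.45
tcp_pos: [0.5142, 0.1346, 0.0576]
orientation: [-2.571, -1.806, 0.001]
force: [0.9, -0.2, -0.1]
grip_width: 0.0419
gripper_force: 0.0
```

Request:
apply_moves --deltas '[0, 0, 1, 0, 0, 0, 130, 0, 0, 0, 0, 0, 0, 130]'

```text
t: 4.62
tcp_pos: [0.5142, 0.1346, 0.0566]
orientation: [-2.57, -1.806, 0.0]
force: [0.1, 0.6, -0.4]
grip_width: 0.0416
gripper_force: 0.0
```

Request:
apply_moves --deltas '[0, 0, 1, 0, 0, 0, 130, 0, 0, 0, 0, 0, 0, 130]'

```text
t: 4.78
tcp_pos: [0.5144, 0.1347, 0.0564]
orientation: [-2.57, -1.806, -0.0]
force: [-1.1, 0.9, 4.4]
grip_width: 0.0417
gripper_force: 2.0
```

Contact found at TCP z of about 0.056. Lift 4 mm and push slowly outwards.

Request:
apply_moves --deltas '[0, 0, -4, 0, 0, 0, 130, 0, 0, 0, 0, 0, 0, 130, -6, 0, 0, 0, 0, 0, 130, -6, 0, 0, 0, 0, 0, 130, -6, 0, 0, 0, 0, 0, 130, -6, 0, 0, 0, 0, 0, 130, -6, 0, 0, 0, 0, 0, 130, -6, 0, 0, 0, 0, 0, 130, -6, 0, 0, 0, 0, 0, 130, -6, 0, 0, 0, 0, 0, 130, -6, 0, 0, 0, 0, 0, 130, -6, 0, 0, 0, 0, 0, 130, -6, 0, 0, 0, 0, 0, 130, -4, 0, 0, 0, 0, 0, 130, -2, 0, 0, 0, 0, 0, 130, 0, 0, 0, 0, 0, 0, 130]'

```text
t: 6.12
tcp_pos: [0.4897, 0.0662, 0.0598]
orientation: [2.571, 1.805, -0.0]
force: [0.1, -0.1, -0.6]
grip_width: 0.0419
gripper_force: 0.0
```

```bash
python3 -c "
from h import *
tool();o=[]
for n,(x0,y0,x1,y1) in (('top',(150,110,370,320)),('side',(160,110,400,320))):
    im=env.camera(n);cv2.imwrite(f'pics/raw3{n}.png',im);o.append(cv2.resize(im[y0:y1,x0:x1],(400,380),interpolation=cv2.INTER_CUBIC))
cv2.imwrite('pics/s3.png',np.hstack(o))"
```

```text
t 6.1167 tcp [0.48974589 0.06620376 0.05983634] stand x,y mm 121.38341688680308 71.89720375298823 toolx [ 3.39922529e-01  9.40453413e-01 -2.27580343e-04] z [-1.02871517e-04 -2.04807583e-04 -9.99999974e-01] F [ 0.14045903 -0.09922787 -0.58278769] w 0.04186748350729613
```

View pics/s3.png

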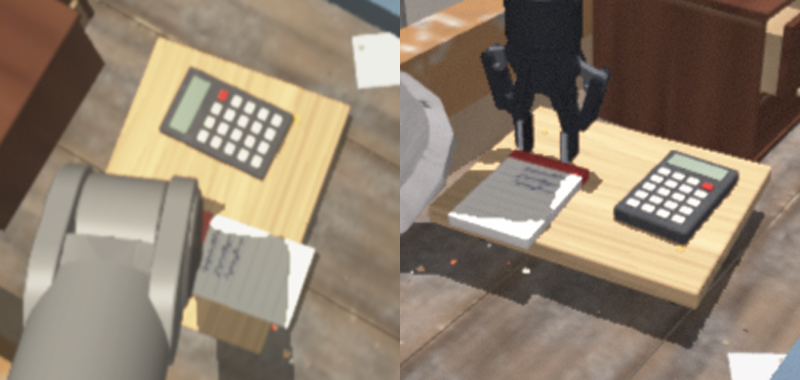

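The pad now lies square to the edge, hanging out about 16 mm (front corners at about (316,250) and (289,328) in the top crop). The calculator has not moved. Push 25 mm more, back off, rise, and look.

Request:
apply_moves --deltas '[-4, 0, 0, 0, 0, 0, 130, -5, 0, 0, 0, 0, 0, 130, -5, 0, 0, 0, 0, 0, 130, -5, 0, 0, 0, 0, 0, 130, -4, 0, 0, 0, 0, 0, 130, -2, 0, 0, 0, 0, 0, 130, 0, 0, 0, 0, 0, 0, 130, 0, 0, 0, 0, 0, 0, 130, 5, 0, 0, 0, 0, 0, 130, 10, 0, 0, 0, 0, 0, 130, 15, 0, 0, 0, 0, 0, 130, 20, 0, 0, 0, 0, 0, 130, 20, 0, 0, 0, 0, 0, 130, 10, 0, -10, 0, 0, 0, 130, 0, 0, -20, 0, 0, 0, 130, 0, 0, -20, 0, 0, 0, 130, 0, 0, -20, 0, 0, 0, 130, 0, 0, -10, 0, 0, 0, 130, 0, 0, 0, 0, 0, 0, 130, 0, 0, 0, 0, 0, 0, 130]'

```text
t: 7.88
tcp_pos: [0.5087, 0.1195, 0.1397]
orientation: [-2.57, -1.807, -0.001]
force: [0.5, 0.2, -0.2]
grip_width: 0.0418
gripper_force: 0.0
```

```bash
python3 -c "
from h import *
tool();o=[]
for n,(x0,y0,x1,y1) in (('top',(150,110,370,320)),('side',(160,110,400,320))):
    im=env.camera(n);cv2.imwrite(f'pics/raw4{n}.png',im);o.append(cv2.resize(im[y0:y1,x0:x1],(400,380),interpolation=cv2.INTER_CUBIC))
cv2.imwrite('pics/s4.png',np.hstack(o))"
```

```text
t 7.8833 tcp [0.50865169 0.11945269 0.13968828] stand x,y mm 177.887758617452 72.46228708219077 toolx [3.38115719e-01 9.41104310e-01 6.61511660e-04] z [ 4.08894855e-04  5.56003961e-04 -9.99999762e-01] F [ 0.49964825  0.17981115 -0.20355884] w 0.04183882044823555
```

View pics/s4.png

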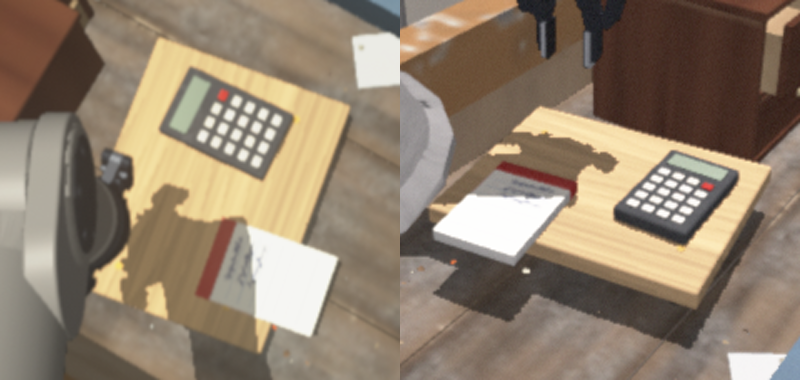

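The pad lies flat and hangs over the edge, with corners at about (338,257), (312,335), (197,296) and (225,219) in the top crop. The gripper is clear. Check the numbers.

```bash
python3 -c "
from h import *
c=np.array([[338,257],[312,335],[197,296],[225,219]])*[220/400,210/380]+[150,110]
p=cast('top',c,.06)[:,:2]-E0
print(np.c_[p@N,p@T]*1e3,'mean',(p@N).mean()*1e3,(p@T).mean()*1e3)
c=np.array([[515,262],[434,228],[501,163],[577,185]])-[400,0];c=c*[240/400,210/380]+[160,110]
p=cast('side',c,.06)[:,:2]-E0
print(np.c_[p@N,p@T]*1e3,'mean',(p@N).mean()*1e3,(p@T).mean()*1e3)"
```

```text
[[-40.8112536   19.003917  ]
 [-41.80664372 103.0809999 ]
 [ 81.90682131 105.63411897]
 [ 81.84633934  21.32525395]] mean 20.28381583251813 62.261072455968325
[[-48.74962225   8.11956038]
 [-39.78156307  98.32450582]
 [ 78.84948162  98.63811209]
 [ 78.32328258  11.96842709]] mean 17.160394722681765 54.26265134795826
```

Top view puts the pad centre 20 mm inside the edge, with 41 mm hanging over, square within 1°, and y at 62 mm. All of that is within limits, so I'm handing it in.

```bash
python3 -c "
from station import env
print(env.sign_off())"
```

```text
the job is handed in; nothing more can be done
None
```

The receipt pad lies flat and square with about 41 mm of its length out over the stand's right-hand edge; the calculator looks unmoved in the pictures, and the job is handed in (no verdict was returned).

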